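Lock a bench pin into its cam bracket

ROBOT

A 6-joint arm with a two-finger parallel gripper is mounted at the origin on the work surface. World frame = base frame: x ahead of the robot, y to its left, z up, the work surface at z = 0. Lengths are in mm, angles in degrees, forces in N, time in s.
With the tool pointing down it reaches from about 350 to 725 mm from the base axis. Payload 6 kg.
Tool frame: the origin (TCP) lies midway between the tips of the shut fingers; the grasp point (between the pads) lies manip.grip_point_offset behind it (manip.grip_point_offset is the distance from the TCP to the grasp point, in mm); z points along the fingers, y is the line along which they close (so a half turn about z gives the same grasp; the last joint's range is limited). The gripper opens to 85 mm and grips with 20 to 120 N. Pads are 22 mm wide; open, the fingers measure 114 mm over their backs; the gripper's body (76 mm by 85 mm) begins 54 mm behind the grasp point. The pads swing forward as they close: fully open they stand 13 mm farther back than shut.
Start: joints at [89.25, 2.303, 4.859, 0, -92.561, -19.12], TCP at [203.907, 564.265, 231.261] pointing down, gripper open.
Joint ranges: [-146.85, 146.85], [-73.84, 115.35], [-62.03, 85.46], [-188.31, 113.3], [-161.28, -10.13], [-171.36, 171.36]. Speed limits (degrees/s): [147.25, 147.25, 172.46, 180, 180, 180].

INTERFACE

Orientations are given as [roll, pitch, yaw] about the fixed x, y, z axes, in that order (R = Rz(yaw) Ry(pitch) Rx(roll)).
In Python, from cell import manip, vision gives the robot as it stands.
- The arm moves only by the tool play_rows, never from a script. Its argument "rows" is a list of rows, each a list of 2 entries, a list of its own where there are three numbers: the shift along the tool's x, y, z in mm, then the turn, a rotation vector about the tool's x, y, z in rad. In form: [[[dx, dy, dz], [ax, ay, az]], ...]. A call has 1 to 12 rows; each row is the pose to reach, as a shift and turn from the pose commanded when the call began, along the tool's axes at that moment; what a row does not reach only later rows make up. A row lasts 1/10 s, in which the tool goes at most 50 mm and 8.59 degrees, less where a joint would pass 70% of its speed; a pose out of reach is approached as far as the arm can. A call with a gripper value outside its range is refused whole. "grip" is the opening, from -1 (shut) to 1 (fully open), set as the call begins (left out, the last holds). The fingers move at their own pace and stop on an object; "force" is the grip in N (left out, the last holds). Time passes only in rows, so rows that repeat a pose let the fingers close. It gives the time, the measured TCP pose, the force, the opening and the grip force at its end, in the units of the state.
- manip.observe(): the state, without advancing time (a new reading comes with each control period).
- vision.get_image(name): name is "side" or "top"; returns (picture, depth): 420x560x3 uint8, red, green, blue; 420x560 float32, mm along the optical axis (not along the pixel's ray), 0 where there is no reading.
- vision.camera_params(name): a dict with "vfov" (degrees; the focal length in pixels is half the picture's height over the tangent of half this angle, whatever the lens; pixels are square), "cx", "cy" (the principal point, pixels), "world_from_camera" (4x4, takes a point from camera to world coordinates). Camera axes: x right, y down, z forward; pixel columns grow to the right and rows downward; lengths in mm; the calibration is good to about 2 mm. A picture is of the moment at which its call begins. camera_params takes no time and is no camera call.
- manip.job_done(): hands the job in; it is judged then, once.
The state is a dict: "clock": time; "joint_positions": joint angles; "qvel": joint speeds; "joint_torque": joint torques, N m; "tool_pos": TCP position; "tool_rot": TCP orientation; "force": force on the tool from outside, world axes, zero at the start; "wrist_torque": the same for the moment, N m; "gripper_width": finger opening in mm; "grip_force": force on a finger pad.
Only numpy, scipy, OpenCV 4.12 (cv2) and the standard library are available. Lean on these libraries where they do the work, as an engineer would, in place of code of your own. Each camera call takes 0.05 s, during which the arm holds its last target. There are 200 camera calls.

TASK

Push the wooden bench pin along its channel until it rests against the bracket's rubber stop, then turn the cam clockwise by its lever, roughly half a turn, until its hook has caught the pin's bolt and drawn it in snugly tight. Go by feel: stop as soon as it has pulled up firm, without overtightening, and let go. Leave the other things on the bench where they are.

Things in the scene. Friction and masses are not known exactly. Their poses are not given: they have to be found in the camera images.
- bracket: Fixed steel bracket: base plate 215 x 90, 6 thick, two side rails (75 long, top at 18) guiding the pin, low guides for the bolt, rubber-faced stop, cam. Origin on the bench under the cam axis; x is the way the pin goes home, z up. The stop is sprung (12 N/mm, 10 mm travel); its set-screw position varies by 3.5 mm either way and is not measured.
- pin: Loose wooden bench pin lying on the base plate between the rails: block 70 long, 50 wide, 20 high (top 26 above the bench), narrow saw slot in its outer end, about 0.2 kg. Steel bolt strip out of its inner face. Origin under the block's centre; x runs towards the cam. It starts pulled out 10 to 40 mm from the stop.
- stud (a point): Axis of the upright steel stud (diameter 8) at the end of the pin's bolt, 32 beyond the block's inner face, 15 above the bench. With the pin touching the unloaded stop it stands 17 to 24 mm before the cam axis.
- pin_end (a point): Centre of the flat outer end face of the pin, which is pushed, 16 above the bench; 35 behind the block's centre.
- lever_end (a point): Point on the lever's centreline 50 from the cam axis, 39 above the bench. The aluminium lever lies on the disc from 12 behind the axis to 62 before it, 12 thick, 29 to 49 above the bench. Swung clockwise 1.8 to 3.0 rad from the bracket's x, the hook meets the stud of a homed pin; then it gets stiffer. Properly tight: pushing it on here takes 10 to 15 N; over 18 N is overtightened.
- cam: The turning cam: disc (diameter 40, top 29 above the bench), lever and, below the disc, a spiral steel hook 15 to 24 above the bench, band 5 thick: inner radius 36 at its tip, shrinking 6 mm per rad over 3.5 rad. Origin on the bench on the axis; x along the lever. Starts with x within 0.3 rad of the bracket's x; clockwise from above tightens. Its drag is light, and it stays where it is left.
- hook_tip (a point): Free tip of the hook, 38.5 from the cam axis, 0.5 rad anticlockwise of the cam's -x seen from above. At the start it stands beside the stud's path on the pin's side of the axis; when tight it has gone over to the far side.
- mallet: Bystander: small wooden mallet lying on the bench, origin under its middle.
- bowl: Bystander: stoneware bowl, diameter 100, 50 high, origin under its centre.
- glass: Bystander: drinking glass, diameter 70, 85 high, origin under its centre.
- soldering_block: Bystander: white soldering block 120 x 100 x 30, origin under its centre.
There are look-alikes about, which are no part of the job. Of the things that look like the bracket, the larger one is meant. What is shaped like the pin but green is not meant.

How it is judged:
By the outcome, as a careful person would: the job done as asked, in the order asked, and still so for the second after the job is handed in, with the robot touching nothing.
It also fails if it takes over 67 s, if anything falls off the work surface, if the arm or the gripper's body presses on something with over 40 N, if the wrist force passes 120 N, or if a joint passes its speed limit or range.

## Working session

There is one attempt and no reset: what is moved stays moved. The work goes in short steps, Python scripts to look and compute and a tool call to move; the robot and the scene stay as the last step left them, time stands still between calls to the robot, and variables do not carry over. Pictures are saved under pics/ and viewed, at most 10 in all, crops included, and the job is handed in when it is done.

Besides the shell and the picture viewer there is one more tool, called after ">>>" as a command line: name --argument value ..., lists and objects as JSON in quotes. play_rows: Moves the arm, as the interface text tells. Its arguments: {"type":"object","properties":{"rows":{"type":"array","items":{"type":"array"}},"grip":{"type":"number"},"force":{"type":"number"}},"required":["rows"]}

```bash
mkdir -p pics; ls
python3 - <<'E'
from cell import manip, vision
import cv2,numpy as np
for n in("top","side"):
    p,d=vision.get_image(n); cv2.imwrite(f"pics/{n}0.png",p[:,:,::-1]); np.save(f"{n}0.npy",d)
    print(n,{k:(np.round(v,4).tolist() if hasattr(v,'tolist') else v) for k,v in vision.camera_params(n).items()})
print(manip.observe(), manip.grip_point_offset)
E
```

```text
pics
top {'vfov': 45.56279531554116, 'cx': 282.19131990227675, 'cy': 205.7968537790985, 'world_from_camera': [[-0.0258, -0.9899, 0.1396, 346.4722], [-0.9997, 0.0249, -0.0083, -2.3623], [0.0048, -0.1397, -0.9902, 1365.9208], [0.0, 0.0, 0.0, 1.0]]}
side {'vfov': 52.76897472447247, 'cx': 275.2563760081608, 'cy': 214.316112953343, 'world_from_camera': [[0.9021, -0.2501, 0.3517, 114.5438], [-0.4315, -0.506, 0.7468, -881.8183], [-0.0088, -0.8254, -0.5644, 740.3195], [0.0, 0.0, 0.0, 1.0]]}
{'clock': 0.1, 'joint_positions': array([ 8.92504367e+01,  2.33326610e+00,  4.80631720e+00, -2.22777091e-02,
       -9.25612923e+01, -1.91188244e+01]), 'qvel': array([-0.08445322, -0.11476231,  0.15616682,  0.16958286, -0.00158356,
       -0.00059771]), 'joint_torque': array([-4.37777591e-03, -3.69344795e+01,  3.48283374e+01,  6.95200056e+00,
       -4.46229518e-03, -8.70586376e-06]), 'tool_pos': array([203.76119573, 564.01899382, 230.38518401]), 'tool_rot': array([ 1.79909337e+02, -7.87210665e-03, -1.98674030e+01]), 'force': array([ 0.32979265,  0.13320645, -0.09350089]), 'wrist_torque': array([-0.04192896, -0.01909344,  0.03567123]), 'grip_force': 0.0, 'gripper_width': 85.25805912500036} 18.700000000000003
```

View pics/top0.png

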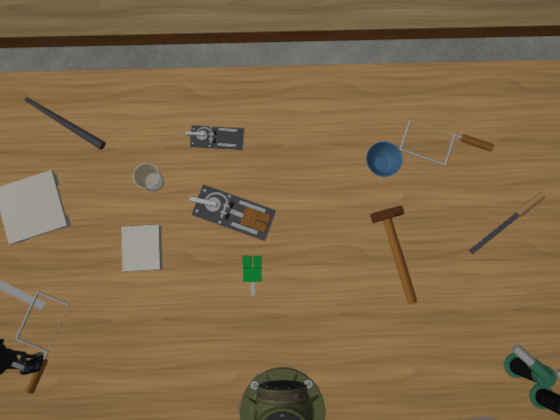

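View pics/side0.png

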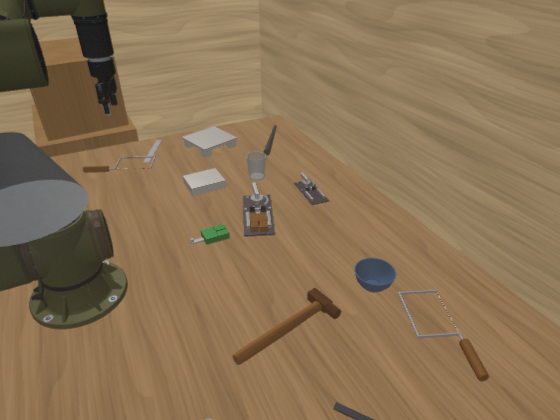

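Candidates in the top view: there are two brackets, the larger at (234,212) and a smaller one at (215,137). There are two pins, the wooden one in the larger bracket at (255,218) and a green one at (252,268). I choose the larger bracket with the wooden pin and will check it in a close crop.

Run:
```python
import cv2
a=cv2.imread("pics/top0.png")[175:250,180:285]
cv2.imwrite("pics/c1.png",cv2.resize(a,None,fx=7.5,fy=7.5,interpolation=cv2.INTER_CUBIC))
```

```text
(no output)
```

View pics/c1.png

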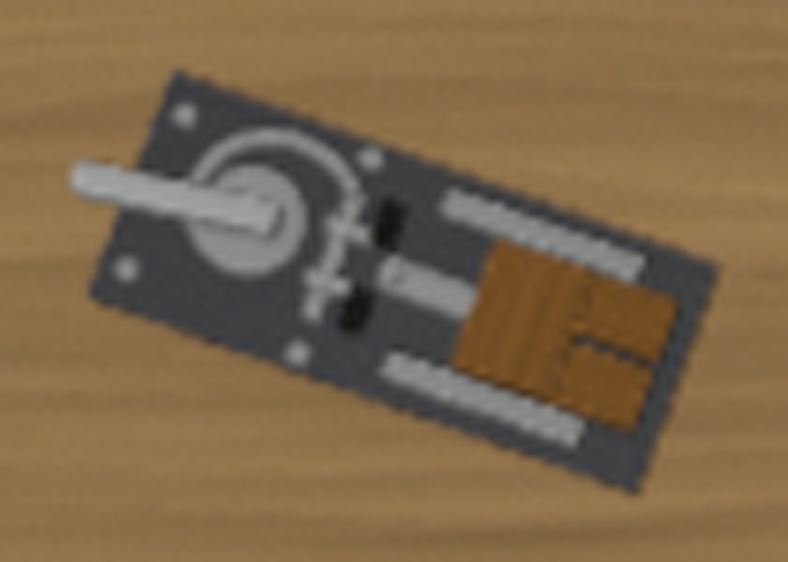

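The crop confirms the larger bracket with the wooden pin. Crop pixels: cam disc centre (248,220), lever tip (80,180), pin outer end corners (680,295) and (632,432), stop rubbers (388,222) and (352,308).

```bash
cat > h.py <<'E'
import numpy as np
from cell import vision
def back(n,u,v,z):
    c=vision.camera_params(n);f=210/np.tan(np.radians(c["vfov"]/2));M=np.array(c["world_from_camera"])
    r=M[:3,:3]@[(u-c["cx"])/f,(v-c["cy"])/f,1];o=M[:3,3]
    return (o+r*(z-o[2])/r[2])[:2]
def proj(n,P):
    c=vision.camera_params(n);f=210/np.tan(np.radians(c["vfov"]/2));M=np.linalg.inv(c["world_from_camera"])
    q=M[:3,:3]@np.array(P)+M[:3,3];return np.array([c["cx"]+f*q[0]/q[2],c["cy"]+f*q[1]/q[2]])
E
python3 - <<'E'
from h import *
B=lambda x,y,z:back("top",180+(x+.5)/7.5-.5,175+(y+.5)/7.5-.5,z)
c=[B(*p,6) for p in((178,72),(718,262),(640,492),(92,296))]
print("plate",np.round(c,1).tolist(),np.round(np.mean(c,0),1))
L=[c[0]-c[1],c[3]-c[2]];W=[c[0]-c[3],c[1]-c[2]]
print([np.linalg.norm(v).round(1) for v in L+W],[np.degrees(np.arctan2(v[1],v[0])).round(2) for v in L+W])
for n,p in dict(out1=(680,295,26),out2=(632,432,26),in1=(498,240,26),in2=(455,368,26),disc=(248,220,29),tip=(80,180,49),lev2=(272,217,49),stud=(392,275,20),rub1=(388,222,18),rub2=(352,308,18)).items():
    print(n,B(*p).round(1))
E
```

```text
plate [[603.9, 202.4], [528.4, 5.4], [444.9, 35.6], [521.6, 234.1]] [524.7 119.4]
[np.float64(211.1), np.float64(212.7), np.float64(88.2), np.float64(88.7)] [np.float64(69.02), np.float64(68.88), np.float64(-21.05), np.float64(-19.96)]
out1 [514.   19.2]
out2 [465.1  37.5]
in1 [535.7  84.4]
in2 [489.7 100.5]
disc [544.8 174. ]
tip [557.7 230.9]
lev2 [542.7 162.8]
stud [524.7 123.3]
rub1 [544.4 124.7]
rub2 [513.3 138.1]
```

>>> play_rows --rows '[[[225,221,80],[0,0,0.017]],[[225,221,80],[0,0,0.017]],[[225,221,80],[0,0,0.017]],[[225,221,80],[0,0,0.017]],[[225,221,80],[0,0,0.017]],[[225,221,80],[0,0,0.017]],[[450,442,80],[0,0,0.017]],[[450,442,80],[0,0,0.017]],[[450,442,80],[0,0,0.017]],[[450,442,80],[0,0,0.017]],[[450,442,80],[0,0,0.017]],[[450,442,80],[0,0,0.017]]]' --grip -1 --force 60

```text
clock: 1.3
tool_pos: [459.9, 29.7, 152.0]
tool_rot: [-180.0, -0.0, -20.8]
force: [0.6, 0.3, 0.6]
gripper_width: -0.2
grip_force: 0.0
```

```bash
cat >> h.py <<'E'
def shift(tgt,s):
    from scipy.spatial.transform import Rotation as R
    return (R.from_euler("xyz",s["tool_rot"],degrees=True).as_matrix().T@(np.array(tgt)-s["tool_pos"])).round(1)
E
echo ok
```

```text
ok
```

>>> play_rows --rows '[[[0,0,0],[0,0,0]],[[0,0,0],[0,0,0]],[[0,0,0],[0,0,0]]]'

```text
clock: 1.6
tool_pos: [459.3, 32.3, 151.8]
tool_rot: [180.0, 0.0, -20.8]
force: [0.0, 0.9, 1.3]
gripper_width: -0.1
grip_force: 0.0
```

```bash
python3 -c "
from h import *
from cell import manip
s=manip.observe();print(s['tool_pos'],s['tool_rot'],s['force'],s['wrist_torque'],shift((476.7,-4.4,13),s))"
```

```text
[459.29034396  32.2642844  151.81708267] [ 1.79992215e+02  2.19117218e-02 -2.08081776e+01] [0.02380165 0.9330816  1.28531801] [-2.36993924e-06 -5.56585923e-05 -2.54628191e-02] [ 29.4  28.1 138.8]
```

>>> play_rows --rows '[[[29.4,28.1,0],[0,0,0]],[[29.4,28.1,40],[0,0,0]],[[29.4,28.1,90],[0,0,0]],[[29.4,28.1,120],[0,0,0]],[[29.4,28.1,135],[0,0,0]],[[29.4,28.1,138.8],[0,0,0]],[[29.4,28.1,138.8],[0,0,0]],[[29.4,28.1,138.8],[0,0,0]]]'

```text
clock: 2.4
tool_pos: [477.9, -4.1, 14.8]
tool_rot: [-179.9, -0.1, -20.8]
force: [-0.5, 0.0, 0.4]
gripper_width: 0.0
grip_force: 0.0
```

Run:
```python
from h import *
from cell import manip
import cv2
s=manip.observe();print(s['tool_pos'],s['force'],s['wrist_torque'])
for n in("top","side"):
    p,d=vision.get_image(n);cv2.imwrite(f"pics/{n}1.png",p[:,:,::-1])
a=cv2.imread("pics/top1.png")[175:250,180:285];b=cv2.imread("pics/side1.png")[165:250,215:305]
cv2.imwrite("pics/c2.png",np.hstack([cv2.resize(a,(420,300),interpolation=cv2.INTER_CUBIC),cv2.resize(b,(318,300),interpolation=cv2.INTER_CUBIC)]))
```

```text
[477.91263527  -4.05873368  14.77644059] [-0.53950996  0.04003183  0.41884835] [ 0.04160617  0.00200136 -0.01795425]
```

View pics/c2.png

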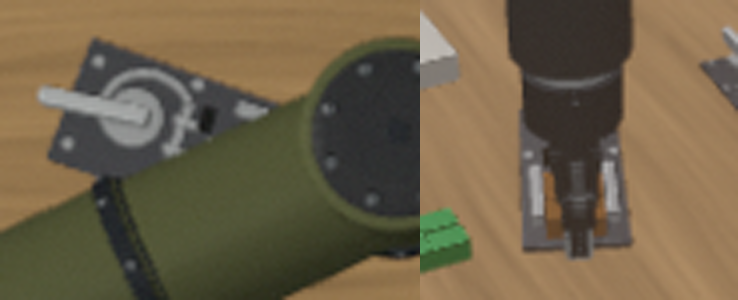

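The fingers stand centred behind the pin end, just off the plate's end. Next I push.

>>> play_rows --rows '[[[0,-10,0],[0,0,0]],[[0,-15,0],[0,0,0]],[[0,-19,0],[0,0,0]],[[0,-23,0],[0,0,0]],[[0,-27,0],[0,0,0]],[[0,-31,0],[0,0,0]],[[0,-34,0],[0,0,0]],[[0,-37,0],[0,0,0]],[[0,-39,0],[0,0,0]],[[0,-41,0],[0,0,0]],[[0,-42,0],[0,0,0]],[[0,-42,0],[0,0,0]]]'

```text
clock: 3.7
tool_pos: [492.0, 34.4, 13.2]
tool_rot: [-180.0, 0.0, -20.8]
force: [0.1, -1.5, 0.3]
gripper_width: -0.1
grip_force: 0.5
```

>>> play_rows --rows '[[[0,-1,0],[0,0,0]],[[0,-2,0],[0,0,0]],[[0,-3,0],[0,0,0]],[[0,-4,0],[0,0,0]],[[0,-4,0],[0,0,0]]]'

```text
clock: 4.2
tool_pos: [493.5, 38.1, 13.2]
tool_rot: [-180.0, -0.0, -20.8]
force: [-0.7, -0.8, 1.5]
gripper_width: 0.0
grip_force: 0.5
```

>>> play_rows --rows '[[[0,-1,0],[0,0,0]],[[0,-2,0],[0,0,0]],[[0,-3,0],[0,0,0]],[[0,-3,0],[0,0,0]]]'

```text
clock: 4.6
tool_pos: [494.5, 40.9, 13.2]
tool_rot: [-180.0, -0.0, -20.8]
force: [-0.1, -1.3, 0.9]
gripper_width: -0.1
grip_force: 0.4
```

>>> play_rows --rows '[[[0,-1,0],[0,0,0]],[[0,-2,0],[0,0,0]],[[0,-2,0],[0,0,0]]]'

```text
clock: 4.9
tool_pos: [495.2, 42.8, 13.2]
tool_rot: [-180.0, -0.0, -20.8]
force: [0.1, -0.6, -0.5]
gripper_width: -0.3
grip_force: 0.4
```

>>> play_rows --rows '[[[0,-1,0],[0,0,0]],[[0,-1,0],[0,0,0]]]'

```text
clock: 5.1
tool_pos: [495.6, 43.7, 13.2]
tool_rot: [180.0, -0.0, -20.8]
force: [-0.4, -1.0, -1.2]
gripper_width: -0.1
grip_force: 0.4
```

>>> play_rows --rows '[[[0,-1,0],[0,0,0]],[[0,-1,0],[0,0,0]]]'

```text
clock: 5.3
tool_pos: [495.9, 44.6, 13.2]
tool_rot: [180.0, -0.0, -20.8]
force: [-1.4, -0.6, 1.6]
gripper_width: 0.5
grip_force: 0.4
```

>>> play_rows --rows '[[[0,-1,0],[0,0,0]],[[0,-1,0],[0,0,0]]]'

```text
clock: 5.5
tool_pos: [496.3, 45.5, 13.3]
tool_rot: [-180.0, -0.0, -20.8]
force: [-1.0, -1.0, 0.5]
gripper_width: 0.2
grip_force: 0.4
```

>>> play_rows --rows '[[[0,-1,0],[0,0,0]],[[0,-1,0],[0,0,0]]]'

```text
clock: 5.7
tool_pos: [496.6, 46.5, 13.2]
tool_rot: [180.0, -0.0, -20.8]
force: [0.4, -0.5, 0.8]
gripper_width: -0.2
grip_force: 0.4
```

>>> play_rows --rows '[[[0,-1,0],[0,0,0]],[[0,-1,0],[0,0,0]]]'

```text
clock: 5.9
tool_pos: [497.0, 47.4, 13.3]
tool_rot: [180.0, -0.0, -20.8]
force: [-0.1, -0.8, 0.8]
gripper_width: 0.0
grip_force: 0.4
```

>>> play_rows --rows '[[[0,-1,0],[0,0,0]],[[0,-1,0],[0,0,0]]]'

```text
clock: 6.1
tool_pos: [497.4, 48.3, 13.2]
tool_rot: [180.0, -0.0, -20.8]
force: [-0.4, -1.3, -0.3]
gripper_width: 0.1
grip_force: 0.4
```

>>> play_rows --rows '[[[0,-1,0],[0,0,0]],[[0,-1,0],[0,0,0]]]'

```text
clock: 6.3
tool_pos: [497.6, 49.1, 13.2]
tool_rot: [180.0, 0.0, -20.8]
force: [-0.8, -1.6, 0.7]
gripper_width: -0.2
grip_force: 0.9
```

>>> play_rows --rows '[[[0,-1,0],[0,0,0]],[[0,-1,0],[0,0,0]]]'

```text
clock: 6.5
tool_pos: [497.7, 49.5, 13.2]
tool_rot: [179.9, 0.0, -20.9]
force: [-2.5, -4.4, 2.6]
gripper_width: 0.1
grip_force: 2.6
```

>>> play_rows --rows '[[[0,10,0],[0,0,0]],[[0,20,0],[0,0,0]],[[0,20,-50],[0,0,0]],[[0,20,-100],[0,0,0]],[[0,-30,-100],[0,0,-0.136]],[[0,-80,-100],[0,0,-0.136]],[[0,-130,-100],[0,0,-0.136]],[[0,-180,-100],[0,0,-0.136]],[[-30,-180,-100],[0,0,-0.136]],[[-30,-180,-100],[0,0,-0.136]],[[-30,-180,-100],[0,0,-0.136]]]'

```text
clock: 7.6
tool_pos: [534.0, 229.1, 113.3]
tool_rot: [-180.0, -0.0, -13.0]
force: [-0.5, -0.5, -0.3]
gripper_width: 0.1
grip_force: 0.0
```

Run:
```python
from h import *
from cell import manip
import cv2
s=manip.observe();print(s['tool_pos'],s['tool_rot'],s['force'],s['wrist_torque'],shift((526.8,229.5,33.5),s))
p,d=vision.get_image("side");cv2.imwrite("pics/side2.png",p[:,:,::-1])
q,d=vision.get_image("top");cv2.imwrite("pics/top2.png",q[:,:,::-1])
a=q[175:250,180:285,::-1];b=p[165:250,215:305,::-1]
cv2.imwrite("pics/c3.png",np.hstack([cv2.resize(a,(420,300),interpolation=cv2.INTER_CUBIC),cv2.resize(b,(318,300),interpolation=cv2.INTER_CUBIC)]))
```

```text
[534.00231493 229.1388672  113.26100691] [-1.79977183e+02 -1.63816808e-02 -1.29940510e+01] [-0.4531006  -0.4509836  -0.25159892] [-0.02470025 -0.02322786 -0.06251085] [-7.1  1.3 79.8]
```

View pics/c3.png

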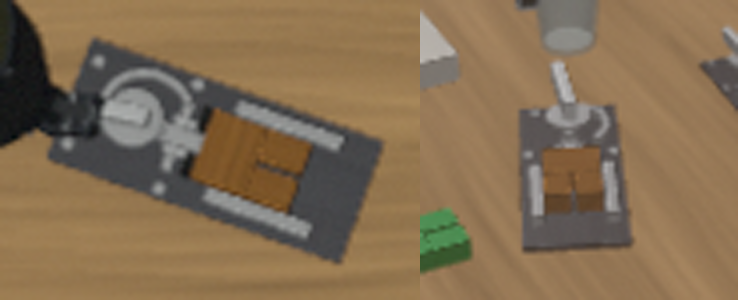

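The pin now rests against the black stop rubber, with the bolt's stud at about (178,135) in the crop's left half, and the lever is unchanged. Next I lower the fingers beside the lever.

>>> play_rows --rows '[[[-7,1,0],[0,0,0]],[[-7,1,40],[0,0,0]],[[-7,1,70],[0,0,0]],[[-7,1,79],[0,0,0]],[[-7,1,79],[0,0,0]],[[-7,1,79],[0,0,0]]]'

```text
clock: 8.3
tool_pos: [528.0, 229.8, 36.4]
tool_rot: [-179.9, -0.1, -13.1]
force: [0.5, -0.9, 0.7]
gripper_width: -0.0
grip_force: 0.0
```

```bash
cat >> h.py <<'E'
def torque(C=(544.8,174.0)):
    from cell import manip
    s=manip.observe();r=(s["tool_pos"][:2]-C)/1000;F=s["force"]
    th=s["tool_rot"][2]+90; e=np.array([np.cos(np.radians(th)),np.sin(np.radians(th))]);t=np.array([e[1],-e[0]])
    print("TCP radial %.1f offset %.1f th %.1f z %.1f"%(1000*r@e,1000*r@t,th,s["tool_pos"][2]),"F tang %.1f rad %.1f z %.1f Mz %.3f"%(-F[:2]@t,F[:2]@e,F[2],s["wrist_torque"][2]),
      "F50 %.1f"%((r[0]*F[1]-r[1]*F[0]+s["wrist_torque"][2])/.05))
    return s
E
python3 - <<'E'
from h import *
s=torque();print(shift((536.8,226.2,33.5),s))
for k in range(1,13):
    p=np.radians(5*k);print([[round(17*(1-np.cos(p))+50*np.sin(p),1),round(50*(1-np.cos(p))-17*np.sin(p),1),0],[0,0,round(p,3)]],end=", ")
E
```

```text
TCP radial 50.6 offset -29.0 th 76.9 z 36.4 F tang -0.6 rad -0.7 z 0.7 Mz -0.016 F50 -0.5
[9.4 1.6 2.9]
[[np.float64(4.4), np.float64(-1.3), 0], [0, 0, np.float64(0.087)]], [[np.float64(8.9), np.float64(-2.2), 0], [0, 0, np.float64(0.175)]], [[np.float64(13.5), np.float64(-2.7), 0], [0, 0, np.float64(0.262)]], [[np.float64(18.1), np.float64(-2.8), 0], [0, 0, np.float64(0.349)]], [[np.float64(22.7), np.float64(-2.5), 0], [0, 0, np.float64(0.436)]], [[np.float64(27.3), np.float64(-1.8), 0], [0, 0, np.float64(0.524)]], [[np.float64(31.8), np.float64(-0.7), 0], [0, 0, np.float64(0.611)]], [[np.float64(36.1), np.float64(0.8), 0], [0, 0, np.float64(0.698)]], [[np.float64(40.3), np.float64(2.6), 0], [0, 0, np.float64(0.785)]], [[np.float64(44.4), np.float64(4.8), 0], [0, 0, np.float64(0.873)]], [[np.float64(48.2), np.float64(7.4), 0], [0, 0, np.float64(0.96)]], [[np.float64(51.8), np.float64(10.3), 0], [0, 0, np.float64(1.047)]],
```

>>> play_rows --rows '[[[6,0.6,1.5],[0,0,0]],[[12,0.6,1.5],[0,0,0]],[[12,0.6,1.5],[0,0,0]]]'

```text
clock: 8.6
tool_pos: [539.6, 226.3, 33.5]
tool_rot: [-180.0, -0.1, -13.1]
force: [-0.5, -0.0, 1.1]
gripper_width: 0.2
grip_force: 0.0
```

>>> play_rows --rows '[[[4.4,-1.3,0],[0,0,0.087]],[[8.9,-2.2,0],[0,0,0.175]],[[13.5,-2.7,0],[0,0,0.262]],[[18.1,-2.8,0],[0,0,0.349]],[[22.7,-2.5,0],[0,0,0.436]],[[27.3,-1.8,0],[0,0,0.524]],[[31.8,-0.7,0],[0,0,0.611]],[[31.8,-0.7,0],[0,0,0.611]]]'

```text
clock: 9.4
tool_pos: [570.2, 219.7, 32.9]
tool_rot: [-180.0, -0.0, -48.1]
force: [-0.6, 0.3, -0.4]
gripper_width: -0.3
grip_force: 0.0
```

Run:
```python
from h import *
import cv2
torque()
p,d=vision.get_image("side");q,d=vision.get_image("top")
a=q[175:250,180:285,::-1];b=p[165:250,215:305,::-1]
cv2.imwrite("pics/c4.png",np.hstack([cv2.resize(a,(420,300),interpolation=cv2.INTER_CUBIC),cv2.resize(b,(318,300),interpolation=cv2.INTER_CUBIC)]))
```

```text
TCP radial 49.4 offset -17.1 th 41.9 z 32.9 F tang 0.6 rad -0.3 z -0.4 Mz 0.065 F50 2.0
```

View pics/c4.png

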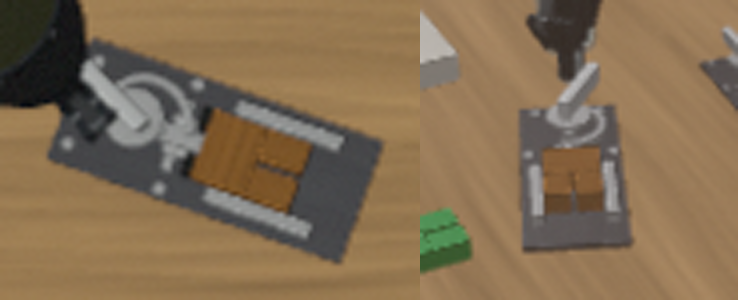

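The lever follows the finger and now stands about 27° past the bracket axis. I continue.

>>> play_rows --rows '[[[4.4,-1.3,0],[0,0,0.087]],[[8.9,-2.2,0],[0,0,0.175]],[[13.5,-2.7,0],[0,0,0.262]],[[18.1,-2.8,0],[0,0,0.349]],[[22.7,-2.5,0],[0,0,0.436]],[[27.3,-1.8,0],[0,0,0.524]],[[31.8,-0.7,0],[0,0,0.611]],[[36.1,0.8,0],[0,0,0.698]],[[40.3,2.6,0],[0,0,0.785]],[[44.4,4.8,0],[0,0,0.873]],[[48.2,7.4,0],[0,0,0.96]],[[51.8,10.3,0],[0,0,1.047]]]'

```text
clock: 10.7
tool_pos: [596.9, 174.6, 33.0]
tool_rot: [-180.0, 0.0, -108.1]
force: [1.5, 0.8, -0.3]
gripper_width: 0.1
grip_force: 0.5
```

>>> play_rows --rows '[[[0,0,0],[0,0,0]]]'

```text
clock: 10.8
tool_pos: [596.6, 174.1, 32.9]
tool_rot: [-180.0, -0.0, -108.0]
force: [1.2, 0.7, -0.2]
gripper_width: -0.2
grip_force: 0.0
```

```bash
python3 -c "
from h import *
torque()"
```

```text
TCP radial 49.2 offset -16.2 th -18.0 z 32.9 F tang 1.0 rad 0.9 z -0.2 Mz -0.023 F50 0.2
```

>>> play_rows --rows '[[[3.5,-1.1,0],[0,0,0.07]],[[7.1,-1.9,0],[0,0,0.14]],[[10.8,-2.4,0],[0,0,0.209]],[[14.4,-2.7,0],[0,0,0.279]],[[18.1,-2.8,0],[0,0,0.349]],[[18.1,-2.8,0],[0,0,0.349]]]'

```text
clock: 11.4
tool_pos: [593.6, 156.3, 32.9]
tool_rot: [-180.0, -0.0, -127.9]
force: [-0.9, -0.5, -0.2]
gripper_width: 0.2
grip_force: 0.0
```

```bash
python3 -c "
from h import *
torque()"
```

```text
TCP radial 49.4 offset -16.0 th -37.9 z 32.9 F tang -1.0 rad -0.4 z -0.2 Mz -0.029 F50 -1.4
```

>>> play_rows --rows '[[[3.5,-1.1,0],[0,0,0.07]],[[7.1,-1.9,0],[0,0,0.14]],[[8.9,-2.2,0],[0,0,0.175]],[[8.9,-2.2,0],[0,0,0.175]]]'

```text
clock: 11.8
tool_pos: [589.9, 148.1, 32.8]
tool_rot: [-180.0, -0.0, -137.9]
force: [-0.0, -0.3, -0.1]
gripper_width: 0.1
grip_force: 0.0
```

```bash
python3 -c "
from h import *
torque()"
```

```text
TCP radial 49.4 offset -16.1 th -47.9 z 32.8 F tang -0.3 rad 0.2 z -0.1 Mz -0.015 F50 -0.6
```

>>> play_rows --rows '[[[3.5,-1.1,0],[0,0,0.07]],[[7.1,-1.9,0],[0,0,0.14]],[[8.9,-2.2,0],[0,0,0.175]],[[8.9,-2.2,0],[0,0,0.175]]]'

```text
clock: 12.2
tool_pos: [584.7, 140.5, 32.8]
tool_rot: [-180.0, -0.0, -147.9]
force: [-0.1, -0.8, -0.0]
gripper_width: 0.4
grip_force: 0.0
```

```bash
python3 -c "
from h import *
torque()"
```

```text
TCP radial 49.6 offset -16.0 th -57.9 z 32.8 F tang -0.5 rad 0.6 z -0.0 Mz -0.025 F50 -1.2
```

>>> play_rows --rows '[[[3.5,-1.1,0],[0,0,0.07]],[[7.1,-1.9,0],[0,0,0.14]],[[8.9,-2.2,0],[0,0,0.175]],[[8.9,-2.2,0],[0,0,0.175]]]'

```text
clock: 12.6
tool_pos: [578.3, 133.9, 32.8]
tool_rot: [-180.0, -0.0, -158.0]
force: [-0.5, 0.3, -1.3]
gripper_width: -0.1
grip_force: 0.0
```

```bash
python3 -c "
from h import *
torque()"
```

```text
TCP radial 49.7 offset -16.0 th -68.0 z 32.8 F tang -0.3 rad -0.5 z -1.3 Mz 0.019 F50 0.2
```

>>> play_rows --rows '[[[3.5,-1.1,0],[0,0,0.07]],[[7.1,-1.9,0],[0,0,0.14]],[[8.9,-2.2,0],[0,0,0.175]],[[8.9,-2.2,0],[0,0,0.175]]]'

```text
clock: 13.0
tool_pos: [570.9, 128.5, 32.8]
tool_rot: [-180.0, -0.0, -168.0]
force: [0.5, 0.0, -0.1]
gripper_width: 0.4
grip_force: 0.0
```

Run:
```python
from h import *
import cv2
torque()
p,d=vision.get_image("side");q,d=vision.get_image("top")
a=q[175:250,180:285,::-1];b=p[165:250,215:305,::-1]
cv2.imwrite("pics/c5.png",np.hstack([cv2.resize(a,(420,300),interpolation=cv2.INTER_CUBIC),cv2.resize(b,(318,300),interpolation=cv2.INTER_CUBIC)]))
```

```text
TCP radial 49.9 offset -16.1 th -78.0 z 32.8 F tang 0.5 rad 0.1 z -0.1 Mz -0.033 F50 -0.2
```

View pics/c5.png

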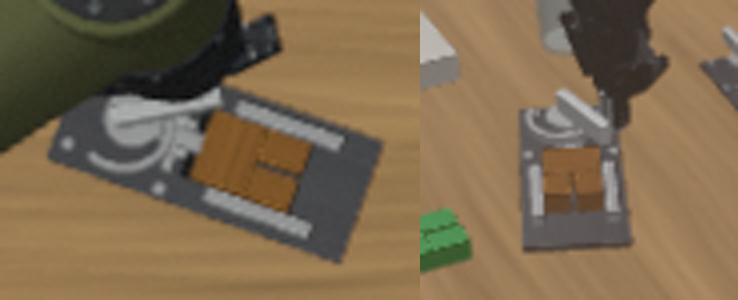

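The lever is still against the finger and has swung about 147°. The hook is sweeping past the stud on the near side.

>>> play_rows --rows '[[[3.5,-1.1,0],[0,0,0.07]],[[7.1,-1.9,0],[0,0,0.14]],[[8.9,-2.2,0],[0,0,0.175]],[[8.9,-2.2,0],[0,0,0.175]]]'

```text
clock: 13.5
tool_pos: [562.7, 124.5, 32.7]
tool_rot: [-180.0, -0.0, -178.1]
force: [-0.2, -0.2, 0.7]
gripper_width: 0.1
grip_force: 0.0
```

```bash
python3 -c "
from h import *
torque()"
```

```text
TCP radial 50.1 offset -16.2 th -88.1 z 32.7 F tang -0.3 rad 0.1 z 0.7 Mz 0.008 F50 -0.1
```

>>> play_rows --rows '[[[3.5,-1.1,0],[0,0,0.07]],[[7.1,-1.9,0],[0,0,0.14]],[[8.9,-2.2,0],[0,0,0.175]],[[8.9,-2.2,0],[0,0,0.175]]]'

```text
clock: 13.9
tool_pos: [554.0, 122.1, 32.8]
tool_rot: [-180.0, 0.0, 171.9]
force: [-0.7, -0.3, 0.1]
gripper_width: 0.1
grip_force: 0.1
```

```bash
python3 -c "
from h import *
torque()"
```

```text
TCP radial 50.1 offset -16.4 th 261.9 z 32.8 F tang -0.6 rad 0.3 z 0.1 Mz -0.045 F50 -1.6
```

>>> play_rows --rows '[[[3.5,-1.1,0],[0,0,0.07]],[[7.1,-1.9,0],[0,0,0.14]],[[8.9,-2.2,0],[0,0,0.175]],[[8.9,-2.2,0],[0,0,0.175]]]'

```text
clock: 14.3
tool_pos: [545.8, 121.1, 32.9]
tool_rot: [180.0, 0.1, 161.9]
force: [5.3, 0.0, -3.4]
gripper_width: 0.1
grip_force: 2.5
```

```bash
python3 -c "
from h import *
print(torque()['joint_positions'])"
```

```text
TCP radial 49.9 offset -17.4 th 251.9 z 32.9 F tang 5.1 rad -1.7 z -3.4 Mz -0.047 F50 4.7
[ 3.31315062e+01 -8.59704362e-02 -1.85184492e+01  6.66739821e-02
 -7.14533149e+01 -1.41286688e+02]
```

>>> play_rows --rows '[[[1.8,-0.6,0],[0,0,0.035]],[[3.5,-1.1,0],[0,0,0.07]],[[4.4,-1.3,0],[0,0,0.087]],[[4.4,-1.3,0],[0,0,0.087]]]'

```text
clock: 14.7
tool_pos: [541.7, 121.2, 32.9]
tool_rot: [179.9, 0.2, 156.9]
force: [6.5, -0.5, -5.1]
gripper_width: 0.1
grip_force: 3.4
```

```bash
python3 -c "
from h import *
torque()"
```

```text
TCP radial 49.8 offset -17.8 th 246.9 z 32.9 F tang 6.1 rad -2.1 z -5.1 Mz -0.072 F50 5.4
```

>>> play_rows --rows '[[[1.8,-0.6,0],[0,0,0.035]],[[3.5,-1.1,0],[0,0,0.07]],[[5.3,-1.5,0],[0,0,0.105]],[[7.1,-1.9,0],[0,0,0.14]],[[7.1,-1.9,0],[0,0,0.14]],[[7.1,-1.9,0],[0,0,0.14]]]'

```text
clock: 15.3
tool_pos: [534.9, 122.1, 32.9]
tool_rot: [179.9, 0.2, 148.9]
force: [10.5, -2.3, -5.0]
gripper_width: 0.0
grip_force: 4.9
```

```bash
python3 -c "
from h import *
print(torque()['joint_positions'][5])"
```

```text
TCP radial 49.6 offset -18.3 th 238.9 z 32.9 F tang 10.2 rad -3.4 z -5.0 Mz -0.074 F50 9.9
-155.06964762826271
```

>>> play_rows --rows '[[[0.9,-0.3,0],[0,0,0.017]],[[1.8,-0.6,0],[0,0,0.035]],[[2.6,-0.9,0],[0,0,0.052]],[[2.6,-0.9,0],[0,0,0.052]],[[2.6,-0.9,0],[0,0,0.052]]]'

```text
clock: 15.8
tool_pos: [531.9, 122.8, 33.0]
tool_rot: [179.9, 0.2, 145.9]
force: [9.3, -0.8, -5.3]
gripper_width: -0.1
grip_force: 3.5
```

```bash
python3 -c "
from h import *
torque()"
```

```text
TCP radial 49.7 offset -18.0 th 235.9 z 33.0 F tang 8.2 rad -4.6 z -5.3 Mz -0.064 F50 8.5
```

>>> play_rows --rows '[[[0,0,0],[0,0,0]]]'

```text
clock: 15.9
tool_pos: [531.9, 122.8, 33.0]
tool_rot: [179.9, 0.2, 145.9]
force: [7.8, -1.5, -3.7]
gripper_width: -0.0
grip_force: 3.5
```

```bash
python3 -c "
from h import *
torque()"
```

```text
TCP radial 49.6 offset -18.0 th 235.9 z 33.0 F tang 7.2 rad -3.1 z -3.7 Mz -0.080 F50 6.7
```

>>> play_rows --rows '[[[0.9,-0.3,0],[0,0,0.017]],[[1.8,-0.6,0],[0,0,0.035]]]'

```text
clock: 16.1
tool_pos: [530.4, 123.2, 33.0]
tool_rot: [179.9, 0.2, 143.9]
force: [10.7, -2.6, -5.2]
gripper_width: -0.1
grip_force: 5.0
```

```bash
python3 -c "
from h import *
torque()"
```

```text
TCP radial 49.5 offset -18.3 th 233.9 z 33.0 F tang 10.2 rad -4.2 z -5.2 Mz -0.069 F50 10.2
```

>>> play_rows --rows '[[[0.9,-0.3,0],[0,0,0.017]]]'

```text
clock: 16.2
tool_pos: [529.7, 123.4, 33.1]
tool_rot: [179.9, 0.2, 142.9]
force: [12.3, -2.7, -6.3]
gripper_width: -0.1
grip_force: 5.9
```

```bash
python3 -c "
from h import *
print(torque()['joint_positions'][5])"
```

```text
TCP radial 49.5 offset -18.5 th 232.9 z 33.1 F tang 11.4 rad -5.3 z -6.3 Mz -0.064 F50 11.9
-161.54689369345292
```

>>> play_rows --rows '[[[0.9,-0.3,0],[0,0,0.017]]]'

```text
clock: 16.3
tool_pos: [528.8, 123.6, 33.0]
tool_rot: [179.9, 0.2, 141.9]
force: [12.0, -2.8, -6.7]
gripper_width: -0.1
grip_force: 5.5
```

```bash
python3 -c "
from h import *
torque()"
```

```text
TCP radial 49.5 offset -18.5 th 231.9 z 33.0 F tang 11.2 rad -5.2 z -6.7 Mz -0.091 F50 11.2
```

>>> play_rows --rows '[[[0.9,-0.3,0],[0,0,0.017]]]'

```text
clock: 16.4
tool_pos: [528.1, 123.8, 33.0]
tool_rot: [179.8, 0.2, 141.0]
force: [13.3, -4.2, -6.1]
gripper_width: -0.1
grip_force: 6.3
```

```bash
python3 -c "
from h import *
torque()"
```

```text
TCP radial 49.5 offset -18.6 th 231.0 z 33.0 F tang 13.0 rad -5.1 z -6.1 Mz -0.070 F50 13.4
```

It has pulled up firm at about 12–13 N, so I let go.

>>> play_rows --rows '[[[-3,0,0],[0,0,0]],[[-10,0,0],[0,0,0]],[[-20,0,0],[0,0,0]],[[-20,0,-30],[0,0,0]],[[-20,0,-80],[0,0,0]],[[-20,0,-120],[0,0,0]],[[-60,-40,-120],[0,0,0]],[[-100,-80,-120],[0,0,0]],[[-130,-80,-120],[0,0,0]],[[-130,-80,-120],[0,0,0]]]'

```text
clock: 17.4
tool_pos: [577.1, -23.9, 152.0]
tool_rot: [-179.9, -0.0, 140.6]
force: [0.7, -0.2, -0.6]
gripper_width: 0.2
grip_force: 0.0
```

Run:
```python
from h import *
import cv2
torque()
p,d=vision.get_image("side");q,d=vision.get_image("top")
a=q[175:250,180:285,::-1];b=p[165:250,215:305,::-1]
cv2.imwrite("pics/c6.png",np.hstack([cv2.resize(a,(420,300),interpolation=cv2.INTER_CUBIC),cv2.resize(b,(318,300),interpolation=cv2.INTER_CUBIC)]))
```

```text
TCP radial 132.6 offset -150.4 th 230.6 z 152.0 F tang 0.6 rad -0.3 z -0.6 Mz -0.016 F50 2.2
```

View pics/c6.png

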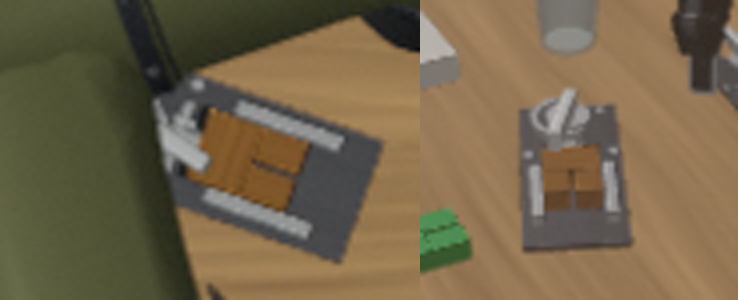

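The pin is home, the lever lies over the bolt where I left it, and the gripper is clear. I hand it in.

```bash
python3 -c "
from cell import manip
print(manip.job_done())"
```

```text
the job is handed in; nothing more can be done
None
```

The wooden pin rests against the rubber stop, the cam lever is turned clockwise until its hook drew the bolt tight at about 13 N, the lever is released, and the job was handed in at about 17.5 s.

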